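# Lower the hold-down stop onto the denture cup and lock it

### The job

Push the hold-down stop on the clamp-on shelf down until its rubber pad rests on the lid of the denture cup, and then press the red lock lever down until it snaps and stays down. Lock it only once the pad is on the lid, leave the cup standing where it is, and do not disturb the mug, the jar, the comb or the scraper.

Things in the scene. Friction and masses are not known exactly. Their poses are not given: they have to be found in the camera images.
- shelf: aluminium shelf plate, 180 deep x 440 wide x 6 mm, fixed, clamped on the near edge of a white basin, top face 65 mm above the counter. Origin on its top face, straight below the stop's pad; x points away from the robot to the basin, y left, z up. At x = +85 mm stands a round post 22 mm thick, 330 mm tall, on which the stop slides
- rack_front (a point): middle of the front wire of a fixed steel wire rack (10 mm wire) on the post's top, 330 mm above the shelf and 15 mm to the shelf's -x of the pad's centre. The rack reaches 100 mm from here to +x and 120 mm to each side, over the plate and the lever: a gripper pointing straight down hits it. Come in below it from the robot's side, fingers leaning 35 to 40 degrees, pointing down and to the shelf's +x
- push_plate (a point): centre of the top face of the yellow push plate, 52 mm (shelf x) x 44 mm (y) x 6 mm, on the stop's grey arm, 40 mm above the underside of the pad; axes parallel to the shelf's
- pad (a point): centre of the underside of the stop's round black rubber pad, 44 mm across, below the push plate; moves with the stop. Axes parallel to the shelf's
- stop (a joint): how far the stop is lowered, m: 0 at the top, 0.08 at the bottom end, growing downwards. Friction holds it wherever it is left; pushing it down takes about 6.5 N. The pad is 150 mm above the shelf at 0, so it meets the cup's lid at 0.065
- lock (a joint): angle of the red lock lever, rad: 0 = raised (slopes up 0.5 rad towards the robot), 0.5 = level and locked. An over-centre spring pushes it back up before about 0.33 and snaps it down and holds it beyond. It needs about 4.5 N at the red paddle, less than moves the stop
- lever_pad (a point): centre of the top of the lever's red paddle (42 x 26 x 10 mm); moves with the stop. The lever points to the shelf's -x from its hinge, which lies 70 mm to +x, 62 mm to +y and 30 mm above the pad's underside centre; the paddle is 74 mm from the hinge, 40 mm above it when raised, 5 mm when locked
- cup: clear denture cup with a blue snap lid, 86 mm across the lid, 85 mm tall, standing loose on the shelf under the pad; origin at the centre of its underside, z up; 0.18 kg
- lid_top (a point): centre of the flat top of the cup's lid, 85 mm above the cup's underside; axes as the cup's
- mug: white ceramic tooth mug, 74 mm across, 88 mm tall, standing on the shelf to one side of the cup; origin at the centre of its underside. Leave alone
- jar: small capped glass jar of tablets, 48 mm across, 58 mm tall, on the shelf on the other side of the cup; origin at the centre of its underside. Leave alone
- comb: green plastic comb, 170 x 34 x 6 mm, lying on the counter; origin under its middle. Leave alone
- scraper: steel tongue scraper, 156 x 50 x 6 mm, lying on the counter; origin under its middle. Leave alone
Mind the look-alikes: they are no part of the job. What is shaped like the cup but orange or pink is not meant.

How it is judged:
By the outcome, as a careful person would: the job done as asked, in the order asked, and still so for the second after the job is handed in, with the robot touching nothing.
It also fails if it takes over 46 s, if anything falls off the work surface, if the arm or the gripper's body presses on something with over 40 N, if the wrist force passes 120 N, or if a joint passes its speed limit or range.

### The arm

A 6-joint arm with a two-finger parallel gripper is mounted at the origin on the work surface. World frame = base frame: x ahead of the robot, y to its left, z up, the work surface at z = 0. Lengths are in m, angles in rad, forces in N, time in s.
With the tool pointing down it reaches from about 0.3 to 0.875 m from the base axis. Payload 4.2 kg.
Tool frame: the origin (TCP) lies where the fingers leave the gripper's body, on its centre line; the fingertips stand 73 mm ahead of it and the grasp point (between the pads) lies 54 mm ahead of it; z points along the fingers, y is the line along which they close (so a half turn about z gives the same grasp; the last joint's range is limited). The gripper opens to 85 mm and grips with 20 to 120 N. Pads are 22 mm wide; open, the fingers measure 114 mm over their backs; the gripper's body (76 mm by 85 mm) begins 54 mm behind the grasp point. The pads swing forward as they close: fully open they stand 13 mm farther back than shut.
Start: joints at [-1.254, 0.32, 1.565, -0, 1.257, -0.02], TCP at [0.19, -0.543, 0.304] pointing down, gripper open.
Joint ranges: [-3.11, 3.11], [-0.84, 2.01], [0.21, 2.61], [-1.34, 4.49], [0.05, 2.63], [-2.56, 2.56]. Speed limits (rad/s): [2.57, 2.57, 3.14, 3.14, 3.14, 3.14].

### API

Orientations are given as [roll, pitch, yaw] about the fixed x, y, z axes, in that order (R = Rz(yaw) Ry(pitch) Rx(roll)).
In Python, from plant import robot gives the robot as it stands. The module is installed in compiled form; this text tells all that it offers.
- The arm moves only by the tool move_arm, never from a script. Its argument "targets" is a list of rows, each a list of 2 entries, a list of its own where there are three numbers: the shift along the tool's x, y, z in m, then the turn about the tool's z in degrees. In form: [[[x, y, z], yaw], ...]. A call has 1 to 12 rows; each row is the pose to reach, as a shift and turn from the pose commanded when the call began, along the tool's axes at that moment; what a row does not reach only later rows make up. A row lasts 1/12 s, in which the tool goes at most 41.7 mm and 7.16 degrees, less where a joint would pass 70% of its speed; a pose out of reach is approached as far as the arm can. A call with a gripper value outside its range is refused whole. "claw" is the finger opening in m, from 0 to 0.0854, set as the call begins (left out, the last holds). The fingers move at their own pace and stop on an object; the grip force is fixed at half the most. Time passes only in rows, so rows that repeat a pose let the fingers close. It gives the time, the measured TCP pose, the force, the opening and the grip force at its end, in the units of the state.
- robot.read_state(): the state, without advancing time (a new reading comes with each control period).
- robot.grab_frame(name): name is "side" or "top" or "wrist"; returns the picture (480x640x3 uint8, red, green, blue); there is no depth.
- robot.camera_params(name): a dict with "fovy" (degrees; the focal length in pixels is half the picture's height over the tangent of half this angle, whatever the lens; pixels are square), "cx", "cy" (the principal point, pixels), "R" (3x3) and "t" (3): a world point X has camera coordinates R X + t; the wrist camera has in their place "T_tool_cam" (4x4, takes a point from camera to tool coordinates, whose origin is the TCP and whose axes are the flange's). Camera axes: x right, y down, z forward; pixel columns grow to the right and rows downward; lengths in m; the calibration is good to about 2 mm. A picture is of the moment at which its call begins: read the wrist's pose just before it. camera_params takes no time and is no camera call.
- robot.job_done(): hands the job in; it is judged then, once.
The state is a dict: "clock": time; "joint_positions": joint angles; "dq": joint speeds; "tau": joint torques, N m; "tool_pos": TCP position; "tool_rot": TCP orientation; "contact_force": force on the tool from outside, world axes, zero at the start; "moment": the same for the moment, N m; "opening": finger opening in m; "finger_force": force on a finger pad.
Only numpy, scipy, OpenCV 4.12 (cv2) and the standard library are available. Lean on these libraries where they do the work, as an engineer would, in place of code of your own. Each camera call takes 0.05 s, during which the arm holds its last target. There are 200 camera calls.

## Working session

There is one attempt and no reset: what is moved stays moved. The work goes in short steps, Python scripts to look and compute and a tool call to move; the robot and the scene stay as the last step left them, time stands still between calls to the robot, and variables do not carry over. Pictures are saved under pics/ and viewed, at most 12 in all, crops included, and the job is handed in when it is done.

Besides the shell and the picture viewer there is one more tool, called after "Emit:" by a JSON object that holds its "fn" and its "kwargs". move_arm: Moves the arm, as the interface text tells. Its arguments: {"type":"object","properties":{"targets":{"type":"array"},"claw":{"type":"number"}},"required":["targets"]}

```bash
mkdir -p pics; python3 - <<'E'
from plant import robot
import cv2,numpy as np
s=robot.read_state();print(s['clock'],s['tool_pos'],s['tool_rot'])
for n in("side","top"):
    f=robot.grab_frame(n);cv2.imwrite(f"pics/{n}0.png",f[:,:,::-1]);print(n,robot.camera_params(n))
print(robot.camera_params("wrist"))
E
```

```text
0.0 [ 0.18991086 -0.54236068  0.30306284] [-3.13978584e+00 -2.25995560e-05  3.36837644e-01]
side {'fovy': 44.636107119884514, 'cx': 313.21814732809776, 'cy': 232.30912725601948, 'R': array([[ 0.97080714, -0.23985786,  0.00130409],
       [-0.15135793, -0.61680976, -0.77242249],
       [ 0.18607598,  0.74967588, -0.63510771]]), 't': array([-0.49750989,  0.27391488,  1.34388224])}
top {'fovy': 47.12219243722724, 'cx': 318.30776859591816, 'cy': 237.8943062377017, 'R': array([[-0.00843199, -0.99961747,  0.02634034],
       [-0.9811649 ,  0.00318686, -0.19314577],
       [ 0.19298794, -0.02747282, -0.98081644]]), 't': array([-0.02944221,  0.57649063,  1.27767886])}
{'fovy': 62.91734943983174, 'cx': 316.93759955893546, 'cy': 240.8206583439736, 'T_tool_cam': array([[ 2.18935622e-04, -9.49798848e-01, -3.12861153e-01,
         8.02210476e-02],
       [ 9.99999549e-01,  4.96987763e-04, -8.08994277e-04,
         2.96692421e-04],
       [ 9.23869997e-04, -3.12860835e-01,  9.49798528e-01,
        -6.91240616e-02],
       [ 0.00000000e+00,  0.00000000e+00,  0.00000000e+00,
         1.00000000e+00]])}
```

View pics/side0.png

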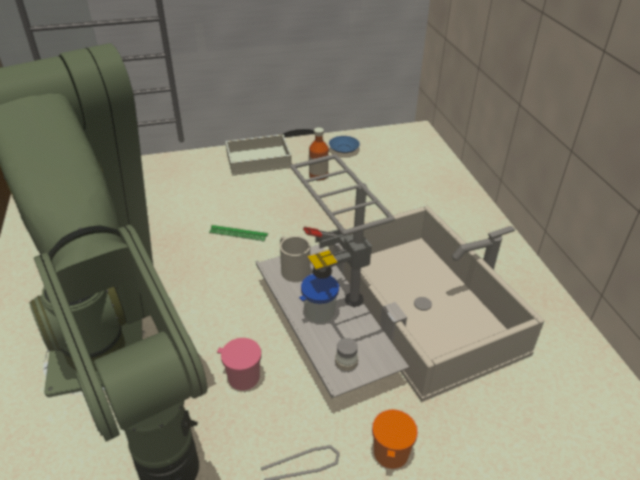

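View pics/top0.png

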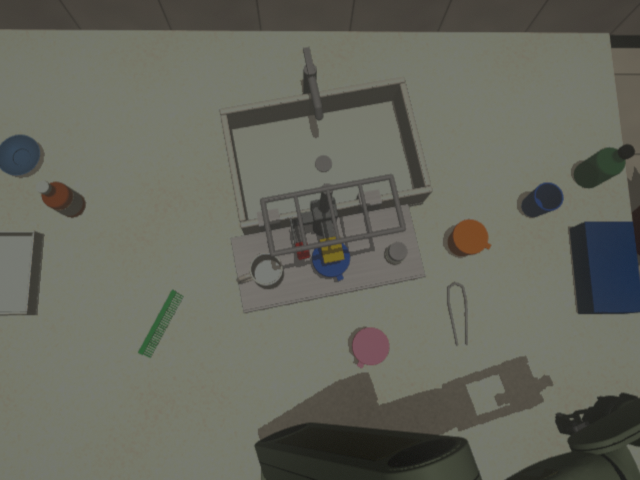

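The side view shows the yellow plate at about (323,261), the blue lid at (320,288) and the red paddle at (313,232). The top view shows yellow at (332,250), red at (301,250), the shelf rotated about 10°, and the rack over them. Next I'll triangulate these points.

```bash
cat > h.py <<'E'
import cv2,numpy as np
from plant import robot
def cam(n):
    p=robot.camera_params(n);f=240/np.tan(np.radians(p['fovy'])/2)
    return p,np.array([[f,0,p['cx']],[0,f,p['cy']],[0,0,1]])
def P(n):
    p,K=cam(n);return K@np.c_[p['R'],p['t']]
def tri(a,b):
    X=cv2.triangulatePoints(P("side"),P("top"),np.float64(a).reshape(2,1),np.float64(b).reshape(2,1));return (X[:3]/X[3]).ravel()
def plane(n,uv,z):
    p,K=cam(n);c=-p['R'].T@p['t'];d=p['R'].T@np.linalg.solve(K,[uv[0],uv[1],1]);return c+d*(z-c[2])/d[2]
def proj(n,X):
    x=P(n)@np.r_[X,1];return x[:2]/x[2]
E
python3 - <<'E'
from h import *
I={n:cv2.imread(f"pics/{n}0.png") for n in("side","top")}
rng={'yellow':((20,150,60),(32,255,255)),'red':((0,150,40),(5,255,255)),'red2':((174,150,40),(180,255,255)),'blue':((105,150,50),(125,255,255))}
win={'side':(200,220,400,310),'top':(240,180,380,290)}
for k,(a,b) in rng.items():
  for n in I:
    m=cv2.inRange(cv2.cvtColor(I[n],cv2.COLOR_BGR2HSV),a,b);x0,y0,x1,y1=win[n];q=np.zeros_like(m);q[y0:y1,x0:x1]=m[y0:y1,x0:x1]
    N,l,st,c=cv2.connectedComponentsWithStats(q)
    print(k,n,[(st[i].tolist(),c[i].round(1).tolist()) for i in range(1,N) if st[i][4]>15])
print("shelf yaw front edge", [plane("top",u,.065).round(4) for u in((243,310),(425,273),(233,238))])
for n in I:
  x0,y0,x1,y1=win[n]
  cv2.imwrite(f"pics/z_{n}.png",cv2.resize(I[n][y0-10:y1+20,x0:x1],None,fx=4,fy=4,interpolation=cv2.INTER_CUBIC)[:600,:800])
E
```

```text
yellow side [([308, 250, 29, 19, 338], [322.1, 259.3])]
yellow top [([330, 244, 11, 6, 42], [335.1, 246.6]), ([322, 247, 6, 4, 22], [324.7, 248.6]), ([323, 251, 20, 12, 164], [332.7, 256.3])]
red side [([305, 228, 16, 8, 76], [312.7, 231.6])]
red top []
red2 side []
red2 top []
blue side [([302, 275, 27, 25, 345], [312.5, 290.0]), ([329, 287, 9, 10, 64], [332.9, 290.7])]
blue top []
shelf yaw front edge [array([0.4033, 0.1451, 0.065 ]), array([ 0.4883, -0.2871,  0.065 ]), array([0.5751, 0.1721, 0.065 ])]
```

View pics/z_top.png

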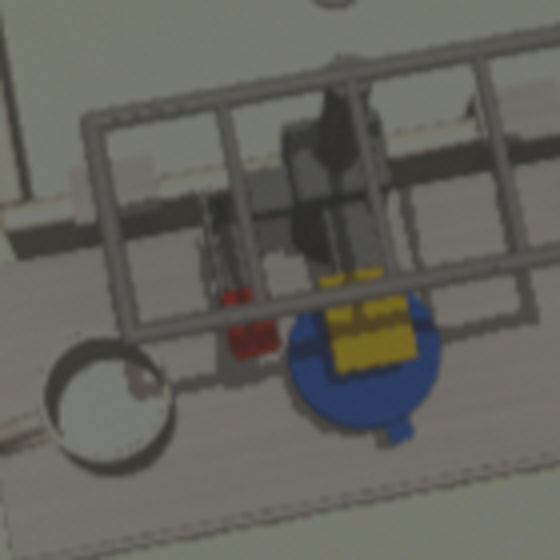

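```bash
python3 - <<'E'
from h import *
p=tri((322,258),(331,249.5));print("plate",p)
c=lambda x,y:(240+x/4,170+y/4)
for a in((320,275),(382,268),(417,358),(337,372)):print(plane("top",c(*a),p[2]).round(4))
print("paddle",tri((312.7,231.6),c(250,325)))
a=plane("top",c(135,335),.395);b=plane("top",c(520,262),.395);print("front wire",a,b,np.degrees(np.arctan2(-(b-a)[0],-(b-a)[1]*-1)))
bk=plane("top",c(350,90),.395)
print("rack back",bk)
print("lid",plane("top",c(365,352),.15),"mug rim",plane("top",c(110,403),.153),"jar",plane("top",(397,252),.123))
# view prediction
y=np.radians(11);R=np.array([[np.cos(y),-np.sin(y)],[np.sin(y),np.cos(y)]])
print("front-wire mid est",p[:2]+R@[-.015,0]);print("paddle est raised",p[:2]+R@[.0075,.062])
s=robot.read_state();print(s['tool_rot'])
from scipy.spatial.transform import Rotation as Ro
print(Ro.from_euler('xyz',s['tool_rot']).as_matrix().round(3))
E
```

```text
plate [ 0.51812977 -0.05460911  0.22523211]
[ 0.5413 -0.0317  0.2252]
[ 0.5449 -0.0645  0.2252]
[ 0.4967 -0.0822  0.2252]
[ 0.4895 -0.0401  0.2252]
paddle [0.51121497 0.00520425 0.25201542]
front wire [0.48116175 0.05639579 0.395     ] [ 0.51382258 -0.11664699  0.395     ] -169.31149044462265
rack back [ 0.59424193 -0.0408676   0.395     ]
lid [ 0.51200472 -0.05877874  0.15      ] mug rim [0.48355957 0.08304581 0.153     ] jar [ 0.52961089 -0.21163257  0.123     ]
front-wire mid est [ 0.50340536 -0.05747125]
paddle est raised [0.51366181 0.00768284]
[-3.13998586e+00 -3.12502931e-05  3.36792770e-01]
[[ 0.944  0.33  -0.001]
 [ 0.33  -0.944  0.002]
 [ 0.    -0.002 -1.   ]]
```

Emit:
{"fn": "move_arm", "kwargs": {"targets": [[[0,0,-0.04],0],[[0,0,-0.08],0],[[0,0,-0.12],0],[[0,0,-0.16],0],[[0,0,-0.2],0],[[0,0,-0.24],0],[[0,0,-0.28],0],[[0,0,-0.32],0],[[0,0,-0.36],0]]}}

```text
clock: 0.85
tool_pos: [0.1897, -0.5416, 0.6659]
tool_rot: [3.141, 0.0, 0.337]
contact_force: [0.8, -2.2, 1.0]
opening: 0.0849
finger_force: 0.0
```

Emit:
{"fn": "move_arm", "kwargs": {"targets": [[[0,0,-0.04],0],[[0,0,-0.08],0],[[0,0,-0.12],0],[[0,0,-0.16],0],[[0,0,-0.2],0],[[0,0,-0.24],0],[[0,0,-0.24],0]]}}

```text
clock: 1.43
tool_pos: [0.1685, -0.481, 0.7588]
tool_rot: [3.119, 0.0, 0.337]
contact_force: [-0.7, 0.1, 0.0]
opening: 0.0855
finger_force: 0.0
```

```bash
python3 - <<'E'
from h import *
s=robot.read_state()
for k in('clock','joint_positions','tool_pos','tool_rot'):print(k,np.round(s[k],4))
E
```

```text
clock 1.4333
joint_positions [-1.2567e+00  4.1460e-01  2.1410e-01  7.0000e-04  2.4907e+00 -2.2200e-02]
tool_pos [ 0.1685 -0.481   0.7588]
tool_rot [3.1194e+00 1.0000e-04 3.3680e-01]
```

Emit:
{"fn": "move_arm", "kwargs": {"targets": [[[0,0,0.04],0],[[0,0,0.08],0],[[0,0,0.12],0],[[0,0,0.12],0]]}}

```text
clock: 1.77
tool_pos: [0.1696, -0.4842, 0.6362]
tool_rot: [3.119, 0.0, 0.337]
contact_force: [0.5, -0.2, 0.1]
opening: 0.0856
finger_force: 0.0
```

The tilt gained at a joint limit persists in later commands. That lets me lean the fingers using the joint limits: go high, then pull inward until joint 5 reaches its stop.

Emit:
{"fn": "move_arm", "kwargs": {"targets": [[[0,0,-0.04],0],[[0,0,-0.08],0],[[0,-0.04,-0.11],0],[[0,-0.08,-0.11],0],[[0,-0.12,-0.11],0],[[0,-0.16,-0.11],0],[[0,-0.2,-0.11],0],[[0,-0.24,-0.11],0],[[0,-0.24,-0.11],0]]}}

```text
clock: 2.52
tool_pos: [0.0869, -0.2471, 0.7471]
tool_rot: [3.111, 0.001, 0.337]
contact_force: [-0.7, 2.1, 2.1]
opening: 0.0853
finger_force: 0.0
```

```bash
cat > st.py <<'E'
from h import *
s=robot.read_state()
for k in('clock','joint_positions','tool_pos','tool_rot','contact_force'):print(k,np.round(s[k],4))
E
python3 st.py
```

```text
clock 2.5167
joint_positions [-1.2772e+00 -1.1710e-01  9.4150e-01  9.0000e-04  2.2862e+00 -4.2400e-02]
tool_pos [ 0.0869 -0.2471  0.7471]
tool_rot [3.1106e+00 6.0000e-04 3.3660e-01]
contact_force [-0.7466  2.1381  2.1426]
```

Emit:
{"fn": "move_arm", "kwargs": {"targets": [[[0,0,-0.04],0],[[0,0,-0.08],0],[[0,0,-0.12],0],[[0,0,-0.16],0],[[0,0,-0.2],0],[[0,0,-0.2],0]]}}

```text
clock: 3.02
tool_pos: [0.0862, -0.2456, 0.8454]
tool_rot: [3.097, 0.001, 0.337]
contact_force: [1.2, -0.2, -0.7]
opening: 0.0853
finger_force: 0.0
```

```bash
python3 st.py
```

```text
clock 3.0167
joint_positions [-1.2783e+00  6.2700e-02  4.0930e-01  1.9000e-03  2.6253e+00 -4.2700e-02]
tool_pos [ 0.0862 -0.2456  0.8454]
tool_rot [3.0972e+00 1.0000e-03 3.3680e-01]
contact_force [ 1.1874 -0.2031 -0.6748]
```

Emit:
{"fn": "move_arm", "kwargs": {"targets": [[[0,0,-0.04],0]]}}

```text
clock: 3.1
tool_pos: [0.0852, -0.2427, 0.8488]
tool_rot: [3.081, 0.002, 0.337]
contact_force: [0.8, -0.8, -1.0]
opening: 0.0856
finger_force: 0.0
```

Emit:
{"fn": "move_arm", "kwargs": {"targets": [[[0,0,-0.04],0]]}}

```text
clock: 3.18
tool_pos: [0.0832, -0.2364, 0.8543]
tool_rot: [3.058, 0.003, 0.337]
contact_force: [0.0, -0.5, 0.8]
opening: 0.0856
finger_force: 0.0
```

Emit:
{"fn": "move_arm", "kwargs": {"targets": [[[0,-0.04,0],0]]}}

```text
clock: 3.27
tool_pos: [0.0721, -0.2059, 0.8492]
tool_rot: [3.062, 0.002, 0.337]
contact_force: [0.1, -1.3, -0.2]
opening: 0.0854
finger_force: 0.0
```

Emit:
{"fn": "move_arm", "kwargs": {"targets": [[[0,-0.04,0],0]]}}

```text
clock: 3.35
tool_pos: [0.0572, -0.1626, 0.8466]
tool_rot: [3.061, 0.002, 0.337]
contact_force: [-0.4, 1.2, 0.8]
opening: 0.0851
finger_force: 0.0
```

Emit:
{"fn": "move_arm", "kwargs": {"targets": [[[0,-0.04,0],0],[[0,-0.08,0],0],[[0,-0.12,0],0]]}}

```text
clock: 3.6
tool_pos: [0.0191, -0.0462, 0.8317]
tool_rot: [3.051, 0.006, 0.342]
contact_force: [-1.7, 0.0, 0.2]
opening: 0.0854
finger_force: 0.0
```

```bash
python3 st.py
```

```text
clock 3.6
joint_positions [-1.5159 -0.2914  0.7178  0.0413  2.626  -0.2504]
tool_pos [ 0.0191 -0.0462  0.8317]
tool_rot [3.0507 0.0056 0.3419]
contact_force [-1.7129  0.0124  0.1505]
```

Emit:
{"fn": "move_arm", "kwargs": {"targets": [[[0.038,0.001,0.007],-6.8],[[0.076,0.002,0.014],-13.6],[[0.114,0.003,0.02],-20.4],[[0.152,0.004,0.027],-27.2],[[0.19,0.005,0.034],-34],[[0.228,0.006,0.04],-40.8],[[0.266,0.007,0.047],-47.6],[[0.304,0.008,0.054],-54.4],[[0.342,0.009,0.06],-61.2],[[0.38,0.01,0.067],-68],[[0.418,0.01,0.074],-74.8],[[0.45,0.01,0.08],-81]], "claw": 0}}

```text
clock: 4.6
tool_pos: [0.2514, 0.0145, 0.7884]
tool_rot: [3.086, 0.06, 1.106]
contact_force: [-0.3, -1.6, 0.9]
opening: -0.0002
finger_force: 0.0
```

```bash
cat >> st.py <<'E'
from scipy.spatial.transform import Rotation as Ro
M=Ro.from_euler('xyz',s['tool_rot']).as_matrix();print(M.round(3))
a=np.radians(11);print("tilt fwd/side deg",np.degrees([np.arctan2(M[:2,2]@[np.cos(a),np.sin(a)],-M[2,2]),np.arctan2(M[:2,2]@[-np.sin(a),np.cos(a)],-M[2,2])]))
E
python3 st.py
```

```text
clock 4.6
joint_positions [ 0.0898 -0.0681  0.7688 -0.1213  2.4216  0.4611]
tool_pos [0.2514 0.0145 0.7884]
tool_rot [3.0862 0.0597 1.1058]
contact_force [-0.2641 -1.6366  0.9435]
[[ 0.448  0.894  0.023]
 [ 0.892 -0.445 -0.078]
 [-0.06   0.055 -0.997]]
tilt fwd/side deg [ 0.42847926 -4.64320421]
```

Emit:
{"fn": "move_arm", "kwargs": {"targets": [[[0.026,0.025,0.006],-5.4],[[0.052,0.05,0.012],-10.8],[[0.078,0.075,0.018],-16.2],[[0.104,0.1,0.024],-21.6],[[0.13,0.125,0.03],-27],[[0.155,0.15,0.035],-32.4],[[0.18,0.176,0.04],-38],[[0.18,0.176,0.04],-38]]}}

```text
clock: 5.27
tool_pos: [0.5004, 0.0922, 0.7402]
tool_rot: [-3.136, 0.081, 1.767]
contact_force: [2.4, 0.3, -3.2]
opening: -0.0
finger_force: 0.0
```

Emit:
{"fn": "move_arm", "kwargs": {"targets": [[[0,0.028,-0.028],0],[[0,0.056,-0.056],0],[[0,0.084,-0.084],0]]}}

```text
clock: 5.52
tool_pos: [0.516, 0.0987, 0.7501]
tool_rot: [3.118, 0.082, 1.761]
contact_force: [-0.1, -0.8, 0.4]
opening: 0.0002
finger_force: 0.0
```

Emit:
{"fn": "move_arm", "kwargs": {"targets": [[[0,0.028,-0.028],0]]}}

```text
clock: 5.6
tool_pos: [0.5208, 0.1012, 0.7503]
tool_rot: [3.096, 0.084, 1.76]
contact_force: [0.1, -0.9, 0.4]
opening: -0.0
finger_force: 0.0
```

Emit:
{"fn": "move_arm", "kwargs": {"targets": [[[0,0,-0.04],0]]}}

```text
clock: 5.68
tool_pos: [0.5072, 0.1013, 0.7589]
tool_rot: [3.09, 0.086, 1.761]
contact_force: [0.7, 2.0, -1.2]
opening: -0.0001
finger_force: 0.0
```

Emit:
{"fn": "move_arm", "kwargs": {"targets": [[[0,0.04,0],0]]}}

```text
clock: 5.77
tool_pos: [0.5217, 0.1041, 0.7546]
tool_rot: [3.065, 0.085, 1.76]
contact_force: [-1.2, -0.4, 0.9]
opening: -0.0002
finger_force: 0.0
```

Emit:
{"fn": "move_arm", "kwargs": {"targets": [[[0,0.028,-0.028],0]]}}

```text
clock: 5.85
tool_pos: [0.5373, 0.1086, 0.7459]
tool_rot: [3.056, 0.088, 1.761]
contact_force: [1.7, 0.7, -1.5]
opening: 0.0
finger_force: 0.0
```

```bash
python3 st.py
```

```text
clock 5.85
joint_positions [ 0.2186  0.4402  0.2194 -0.1322  2.3942 -0.0762]
tool_pos [0.5373 0.1086 0.7459]
tool_rot [3.0561 0.0876 1.7608]
contact_force [ 1.7109  0.6734 -1.548 ]
[[-0.188  0.977  0.1  ]
 [ 0.978  0.196 -0.069]
 [-0.088  0.085 -0.993]]
tilt fwd/side deg [ 4.90904729 -5.03034922]
```

Emit:
{"fn": "move_arm", "kwargs": {"targets": [[[0,0.03,-0.028],0]]}}

```text
clock: 5.93
tool_pos: [0.5433, 0.1115, 0.7455]
tool_rot: [3.037, 0.089, 1.761]
contact_force: [0.3, -0.0, -0.0]
opening: -0.0
finger_force: 0.0
```

Emit:
{"fn": "move_arm", "kwargs": {"targets": [[[0,0.03,-0.028],0]]}}

```text
clock: 6.02
tool_pos: [0.549, 0.1144, 0.7455]
tool_rot: [3.016, 0.09, 1.76]
contact_force: [-0.2, 0.6, 0.0]
opening: -0.0001
finger_force: 0.0
```

Emit:
{"fn": "move_arm", "kwargs": {"targets": [[[0,0.03,-0.028],0]]}}

```text
clock: 6.1
tool_pos: [0.5547, 0.1172, 0.7452]
tool_rot: [2.996, 0.092, 1.76]
contact_force: [0.0, -0.3, 0.7]
opening: -0.0002
finger_force: 0.0
```

Emit:
{"fn": "move_arm", "kwargs": {"targets": [[[0,0.03,-0.028],0]]}}

```text
clock: 6.18
tool_pos: [0.5598, 0.12, 0.7454]
tool_rot: [2.977, 0.093, 1.76]
contact_force: [-0.5, 0.2, -0.7]
opening: -0.0002
finger_force: 0.0
```

Emit:
{"fn": "move_arm", "kwargs": {"targets": [[[0,0.03,-0.028],0]]}}

```text
clock: 6.27
tool_pos: [0.5642, 0.1226, 0.7463]
tool_rot: [2.956, 0.094, 1.76]
contact_force: [1.1, 0.6, 0.4]
opening: -0.0003
finger_force: 0.0
```

Emit:
{"fn": "move_arm", "kwargs": {"targets": [[[0,0.03,-0.028],0]]}}

```text
clock: 6.35
tool_pos: [0.5679, 0.1251, 0.7478]
tool_rot: [2.936, 0.096, 1.76]
contact_force: [0.3, -0.3, 0.1]
opening: 0.0002
finger_force: 0.0
```

Emit:
{"fn": "move_arm", "kwargs": {"targets": [[[0,0.03,-0.028],0]]}}

```text
clock: 6.43
tool_pos: [0.5709, 0.1274, 0.7499]
tool_rot: [2.915, 0.097, 1.759]
contact_force: [-0.1, -0.0, 0.2]
opening: 0.0
finger_force: 0.0
```

Emit:
{"fn": "move_arm", "kwargs": {"targets": [[[0,0.03,-0.028],0]]}}

```text
clock: 6.52
tool_pos: [0.5733, 0.1296, 0.7525]
tool_rot: [2.893, 0.098, 1.759]
contact_force: [-0.1, -0.6, 0.6]
opening: -0.0001
finger_force: 0.0
```

Emit:
{"fn": "move_arm", "kwargs": {"targets": [[[0,0.03,-0.028],0]]}}

```text
clock: 6.6
tool_pos: [0.5751, 0.1318, 0.7557]
tool_rot: [2.871, 0.099, 1.759]
contact_force: [-0.1, -0.4, 0.2]
opening: -0.0002
finger_force: 0.0
```

Emit:
{"fn": "move_arm", "kwargs": {"targets": [[[0,0.03,-0.028],0]]}}

```text
clock: 6.68
tool_pos: [0.5762, 0.1338, 0.7594]
tool_rot: [2.849, 0.1, 1.759]
contact_force: [-0.2, -0.1, 1.5]
opening: -0.0001
finger_force: 0.0
```

```bash
python3 st.py
```

```text
clock 6.6833
joint_positions [ 0.2567  0.4356  0.2149 -0.1433  2.1993 -0.0472]
tool_pos [0.5762 0.1338 0.7594]
tool_rot [2.849  0.1003 1.7586]
contact_force [-0.1841 -0.109   1.4866]
[[-0.186  0.935  0.301]
 [ 0.977  0.207 -0.04 ]
 [-0.1    0.287 -0.953]]
tilt fwd/side deg [16.82114173 -5.81851181]
```

Emit:
{"fn": "move_arm", "kwargs": {"targets": [[[0,0.03,-0.028],0]]}}

```text
clock: 6.77
tool_pos: [0.5768, 0.1358, 0.7636]
tool_rot: [2.826, 0.101, 1.758]
contact_force: [-0.5, -0.4, 1.0]
opening: -0.0001
finger_force: 0.0
```

Emit:
{"fn": "move_arm", "kwargs": {"targets": [[[0,0.03,-0.028],0]]}}

```text
clock: 6.85
tool_pos: [0.5769, 0.1376, 0.7682]
tool_rot: [2.804, 0.102, 1.758]
contact_force: [-0.5, -0.5, -0.4]
opening: 0.0004
finger_force: 0.0
```

Emit:
{"fn": "move_arm", "kwargs": {"targets": [[[0,0.03,-0.028],0]]}}

```text
clock: 6.93
tool_pos: [0.5764, 0.1394, 0.7733]
tool_rot: [2.78, 0.103, 1.758]
contact_force: [-0.5, -0.1, -0.8]
opening: -0.0002
finger_force: 0.0
```

Emit:
{"fn": "move_arm", "kwargs": {"targets": [[[0,0.03,-0.028],0]]}}

```text
clock: 7.02
tool_pos: [0.5753, 0.141, 0.7788]
tool_rot: [2.757, 0.104, 1.757]
contact_force: [0.1, 0.5, -0.4]
opening: 0.0
finger_force: 0.0
```

Emit:
{"fn": "move_arm", "kwargs": {"targets": [[[0,0.03,-0.028],0]]}}

```text
clock: 7.1
tool_pos: [0.5738, 0.1426, 0.7847]
tool_rot: [2.734, 0.105, 1.757]
contact_force: [1.1, 0.3, -0.1]
opening: 0.0002
finger_force: 0.0
```

Emit:
{"fn": "move_arm", "kwargs": {"targets": [[[0,0.03,-0.028],0]]}}

```text
clock: 7.18
tool_pos: [0.5717, 0.1441, 0.7909]
tool_rot: [2.71, 0.106, 1.756]
contact_force: [-0.5, 0.2, 0.2]
opening: -0.0004
finger_force: 0.0
```

Emit:
{"fn": "move_arm", "kwargs": {"targets": [[[0,0.03,-0.028],0]]}}

```text
clock: 7.27
tool_pos: [0.569, 0.1455, 0.7975]
tool_rot: [2.686, 0.107, 1.756]
contact_force: [-0.7, 0.4, -0.6]
opening: -0.0001
finger_force: 0.0
```

Emit:
{"fn": "move_arm", "kwargs": {"targets": [[[0,0.03,-0.028],0]]}}

```text
clock: 7.35
tool_pos: [0.5659, 0.1468, 0.8043]
tool_rot: [2.662, 0.108, 1.756]
contact_force: [-0.2, 0.1, 0.1]
opening: 0.0
finger_force: 0.0
```

Emit:
{"fn": "move_arm", "kwargs": {"targets": [[[0,0.03,-0.028],0]]}}

```text
clock: 7.43
tool_pos: [0.5622, 0.148, 0.8115]
tool_rot: [2.638, 0.109, 1.755]
contact_force: [0.3, 0.8, 0.8]
opening: -0.0001
finger_force: 0.0
```

Emit:
{"fn": "move_arm", "kwargs": {"targets": [[[0,0.03,-0.028],0]]}}

```text
clock: 7.52
tool_pos: [0.558, 0.1492, 0.819]
tool_rot: [2.614, 0.109, 1.755]
contact_force: [1.1, 0.7, 0.2]
opening: -0.0001
finger_force: 0.0
```

Emit:
{"fn": "move_arm", "kwargs": {"targets": [[[0,0.03,-0.028],0]]}}

```text
clock: 7.6
tool_pos: [0.5532, 0.1502, 0.8267]
tool_rot: [2.59, 0.11, 1.754]
contact_force: [0.4, 0.3, 0.2]
opening: -0.0001
finger_force: 0.0
```

Emit:
{"fn": "move_arm", "kwargs": {"targets": [[[0,0.03,-0.028],0]]}}

```text
clock: 7.68
tool_pos: [0.548, 0.1511, 0.8347]
tool_rot: [2.566, 0.111, 1.754]
contact_force: [0.3, 0.8, 0.1]
opening: 0.0001
finger_force: 0.0
```

Emit:
{"fn": "move_arm", "kwargs": {"targets": [[[0,0.03,-0.028],0]]}}

```text
clock: 7.77
tool_pos: [0.5422, 0.1519, 0.8428]
tool_rot: [2.541, 0.111, 1.753]
contact_force: [-0.1, 0.3, 0.3]
opening: -0.0003
finger_force: 0.0
```

Emit:
{"fn": "move_arm", "kwargs": {"targets": [[[0,0.03,-0.028],0]]}}

```text
clock: 7.85
tool_pos: [0.536, 0.1527, 0.8511]
tool_rot: [2.517, 0.112, 1.753]
contact_force: [0.2, -0.2, -0.4]
opening: -0.0
finger_force: 0.0
```

Emit:
{"fn": "move_arm", "kwargs": {"targets": [[[0,0.03,-0.028],0]]}}

```text
clock: 7.93
tool_pos: [0.5292, 0.1533, 0.8596]
tool_rot: [2.492, 0.112, 1.753]
contact_force: [-0.2, 0.0, 0.3]
opening: -0.0001
finger_force: 0.0
```

```bash
python3 st.py
```

```text
clock 7.9333
joint_positions [ 0.3441  0.3051  0.2151 -0.2041  1.9797 -0.0192]
tool_pos [0.5292 0.1533 0.8596]
tool_rot [2.4925 0.1125 1.7525]
contact_force [-0.2434  0.0469  0.276 ]
[[-0.18   0.771  0.611]
 [ 0.977  0.211  0.021]
 [-0.112  0.601 -0.792]]
tilt fwd/side deg [37.32255231 -6.88720906]
```

Emit:
{"fn": "move_arm", "kwargs": {"targets": [[[-0.017,-0.032,0.011],0],[[-0.033,-0.063,0.023],0],[[-0.05,-0.095,0.034],0],[[-0.066,-0.126,0.045],0],[[-0.083,-0.158,0.057],0],[[-0.1,-0.189,0.068],0],[[-0.116,-0.22,0.079],0],[[-0.133,-0.252,0.09],0],[[-0.149,-0.283,0.102],0],[[-0.166,-0.315,0.113],0],[[-0.166,-0.315,0.113],0],[[-0.166,-0.315,0.113],0]]}}

```text
clock: 8.93
tool_pos: [0.3838, -0.0741, 0.5982]
tool_rot: [2.496, 0.112, 1.748]
contact_force: [0.6, 0.1, 1.1]
opening: 0.0002
finger_force: 0.0
```

Emit:
{"fn": "move_arm", "kwargs": {"targets": [[[0.004,-0.022,0.029],0],[[0.008,-0.043,0.057],0],[[0.012,-0.065,0.085],0],[[0.016,-0.086,0.114],0],[[0.02,-0.108,0.142],0],[[0.024,-0.129,0.17],0],[[0.028,-0.15,0.198],0],[[0.028,-0.15,0.198],0]]}}

```text
clock: 9.6
tool_pos: [0.3824, -0.0704, 0.3428]
tool_rot: [2.507, 0.105, 1.758]
contact_force: [-0.2, 0.9, -0.5]
opening: -0.0001
finger_force: 0.0
```

```bash
python3 st.py; python3 - <<'E'
from h import *
for n in("wrist","side"):cv2.imwrite(f"pics/{n}1.png",robot.grab_frame(n)[:,:,::-1])
E
```

```text
clock 9.6
joint_positions [-0.3633 -0.2223  2.1729  0.4157  0.6312 -0.8528]
tool_pos [ 0.3824 -0.0704  0.3428]
tool_rot [2.5067 0.1053 1.7584]
contact_force [-0.2485  0.8982 -0.5226]
[[-0.185  0.779  0.598]
 [ 0.977  0.211  0.027]
 [-0.105  0.59  -0.801]]
tilt fwd/side deg [36.51025031 -6.22072521]
```

View pics/wrist1.png

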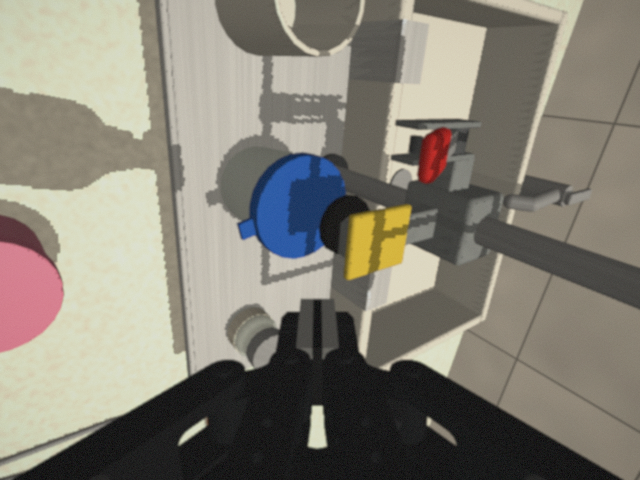

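View pics/side1.png

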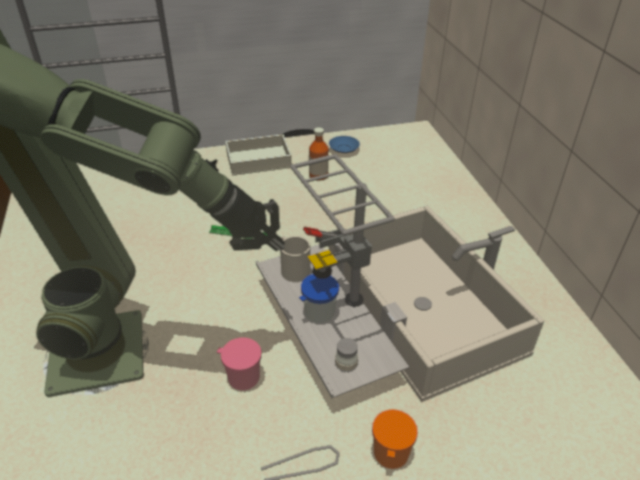

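The wrist view shows the yellow plate centred at about (378,241), the red paddle at (435,153), the lid at (298,205) and the fingertips at (318,300). The side view shows the arm clear of the rack. I'll check the plate position using the wrist and top rays.

```bash
cat >> h.py <<'E'
from scipy.spatial.transform import Rotation as Ro
def wray(uv,s):
    p,K=cam("wrist");T=np.eye(4);T[:3,:3]=Ro.from_euler('xyz',s['tool_rot']).as_matrix();T[:3,3]=s['tool_pos'];T=T@p['T_tool_cam']
    return T[:3,3],T[:3,:3]@np.linalg.solve(K,[uv[0],uv[1],1])
def ray(n,uv):
    p,K=cam(n);return -p['R'].T@p['t'],p['R'].T@np.linalg.solve(K,[uv[0],uv[1],1])
def meet(*rs):
    A=0;b=0
    for c,d in rs:
        d=d/np.linalg.norm(d);Q=np.eye(3)-np.outer(d,d);A=A+Q;b=b+Q@c
    X=np.linalg.solve(A,b);return X.round(4),[round(float(np.linalg.norm(np.cross(X-c,d/np.linalg.norm(d)))),4) for c,d in rs]
E
python3 - <<'E'
from h import *
s=robot.read_state()
print("plate w+t",meet(wray((378,241),s),ray("top",(331,249.5))))
print("plate w+t+s",meet(wray((378,241),s),ray("top",(331,249.5)),ray("side",(322,258))))
print("paddle w+s+t",meet(wray((435,153),s),ray("top",(302.5,251.2)),ray("side",(312.7,231.6))))
c,d=wray((298,205),s);print("lid",c+d*(.15-c[2])/d[2])
M=Ro.from_euler('xyz',s['tool_rot']).as_matrix();print("tip",s['tool_pos']+.073*M[:,2])
E
```

```text
plate w+t (array([ 0.5141, -0.0554,  0.2448]), [0.0019, 0.0019])
plate w+t+s (array([ 0.5179, -0.0583,  0.2349]), [0.0051, 0.0044, 0.0048])
paddle w+s+t (array([0.5112, 0.002 , 0.2616]), [0.0055, 0.0043, 0.0052])
lid [ 0.5197055  -0.06213393  0.15      ]
tip [ 0.43102789 -0.07086384  0.29337765]
```

Emit:
{"fn": "move_arm", "kwargs": {"targets": [[[0,0.013,0.017],0],[[0,0.025,0.033],0],[[0,0.038,0.05],0],[[0,0.051,0.066],0],[[0,0.051,0.066],0],[[0,0.051,0.066],0]]}}

```text
clock: 10.2
tool_pos: [0.4671, -0.0607, 0.331]
tool_rot: [2.489, 0.115, 1.754]
contact_force: [-0.2, 0.1, 0.1]
opening: 0.0001
finger_force: 0.0
```

Emit:
{"fn": "move_arm", "kwargs": {"targets": [[[0,-0.003,0.004],0],[[0.001,-0.006,0.008],0],[[0.001,-0.009,0.012],0],[[0.002,-0.012,0.016],0]]}}

```text
clock: 10.53
tool_pos: [0.464, -0.0615, 0.3073]
tool_rot: [2.494, 0.113, 1.752]
contact_force: [-0.3, 0.3, -0.1]
opening: -0.0001
finger_force: 0.0
```

```bash
cat >> st.py <<'E'
print("tip",(s['tool_pos']+.073*M[:,2]).round(4))
E
python3 st.py; python3 - <<'E'
from h import *
f=robot.grab_frame("wrist");cv2.imwrite("pics/wrist2.png",f[:,:,::-1])
E
```

```text
clock 10.5333
joint_positions [-0.2442 -0.0476  2.1394  0.3997  0.4438 -0.7721]
tool_pos [ 0.464  -0.0615  0.3073]
tool_rot [2.4942 0.1128 1.7518]
contact_force [-0.2892  0.2743 -0.1414]
[[-0.179  0.772  0.609]
 [ 0.977  0.21   0.02 ]
 [-0.113  0.599 -0.793]]
tilt fwd/side deg [37.22301183 -6.93208241]
tip [ 0.5084 -0.06    0.2494]
```

View pics/wrist2.png

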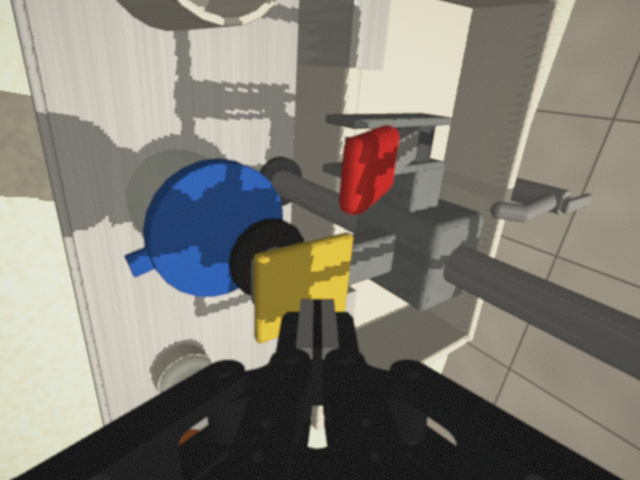

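The wrist view shows plate corners at (255,255), (352,235) and (257,342), so its centre is about (304,288). The tips are over the plate's -y part, and the paddle is at (370,170).

```bash
python3 - <<'E'
from h import *
s=robot.read_state()
s1=dict(tool_pos=np.array([.3824,-.0704,.3428]),tool_rot=[2.5067,.1053,1.7584])
for a,b,c,n in(((378,241),(304.5,288.5),(331,249.5),"c"),((345,222),(255,255),None,"+y-x"),((411,206),(352,235),None,"+y+x"),((347,280),(257,342),None,"-y-x")):
    r=[wray(a,s1),wray(b,s)];print(n,meet(*r), meet(*r,ray("top",c)) if c else "")
print("paddle",meet(wray((435,153),s1),wray((370,170),s),ray("top",(302.5,251.2))))
E
```

```text
c (array([ 0.5121, -0.0555,  0.2304]), [0.0004, 0.0004]) (array([ 0.5166, -0.0564,  0.2267]), [0.0009, 0.0017, 0.0022])
+y-x (array([ 0.4958, -0.0474,  0.2127]), [0.0019, 0.0019]) 
+y+x (array([ 0.5326, -0.0304,  0.2317]), [0.001, 0.001]) 
-y-x (array([ 0.4947, -0.0817,  0.2282]), [0.0013, 0.0013]) 
paddle (array([0.5094, 0.0045, 0.255 ]), [0.0007, 0.0014, 0.0009])
```

Emit:
{"fn": "move_arm", "kwargs": {"targets": [[[0,-0.002,0.004],0],[[0.001,-0.004,0.007],0],[[0.001,-0.006,0.01],0],[[0.002,-0.008,0.014],0],[[0.002,-0.01,0.017],0]]}}

```text
clock: 11.0
tool_pos: [0.4669, -0.0611, 0.2877]
tool_rot: [2.494, 0.113, 1.752]
contact_force: [-4.2, 0.3, 6.8]
opening: -0.0001
finger_force: 3.3
```

Emit:
{"fn": "move_arm", "kwargs": {"targets": [[[0,-0.002,0.004],0],[[0.001,-0.004,0.007],0],[[0.001,-0.006,0.01],0],[[0.002,-0.008,0.014],0],[[0.002,-0.01,0.017],0]]}}

```text
clock: 11.42
tool_pos: [0.4693, -0.061, 0.2685]
tool_rot: [2.493, 0.114, 1.752]
contact_force: [-4.6, 0.5, 6.7]
opening: 0.0002
finger_force: 3.3
```

```bash
python3 st.py; python3 - <<'E'
from h import *
f=robot.grab_frame("side");cv2.imwrite("pics/side2.png",cv2.resize(f[200:320,240:400,::-1],None,fx=5,fy=5,interpolation=cv2.INTER_CUBIC))
E
```

```text
clock 11.4167
joint_positions [-0.2389  0.0105  2.1996  0.5235  0.3345 -0.903 ]
tool_pos [ 0.4693 -0.061   0.2685]
tool_rot [2.4929 0.1135 1.7521]
contact_force [-4.5818  0.4562  6.6957]
[[-0.179  0.771  0.611]
 [ 0.977  0.211  0.02 ]
 [-0.113  0.6   -0.792]]
tilt fwd/side deg [37.30291831 -6.96325749]
tip [ 0.5139 -0.0595  0.2107]
```

View pics/side2.png

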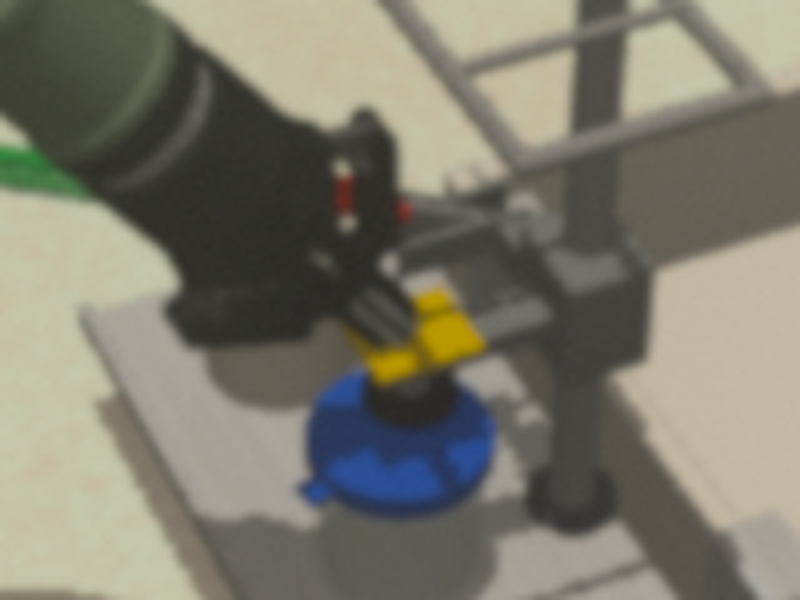

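Emit:
{"fn": "move_arm", "kwargs": {"targets": [[[0,-0.002,0.002],0],[[0.001,-0.003,0.003],0],[[0.001,-0.005,0.005],0],[[0.001,-0.006,0.006],0]]}}

```text
clock: 11.8
tool_pos: [0.4688, -0.0612, 0.2607]
tool_rot: [2.491, 0.114, 1.751]
contact_force: [-0.2, 1.7, 6.6]
opening: -0.0001
finger_force: 3.2
```

Emit:
{"fn": "move_arm", "kwargs": {"targets": [[[0,-0.001,0.001],0],[[0,-0.001,0.001],0]]}}

```text
clock: 11.97
tool_pos: [0.4688, -0.0613, 0.2594]
tool_rot: [2.491, 0.113, 1.751]
contact_force: [0.1, 2.6, 5.5]
opening: 0.0001
finger_force: 2.5
```

```bash
python3 st.py; python3 - <<'E'
from h import *
f=robot.grab_frame("side");cv2.imwrite("pics/side3.png",cv2.resize(f[240:310,280:370,::-1],None,fx=8,fy=8,interpolation=cv2.INTER_CUBIC))
E
```

```text
clock 11.9667
joint_positions [-0.2405  0.0228  2.2166  0.5752  0.309  -0.9573]
tool_pos [ 0.4688 -0.0613  0.2594]
tool_rot [2.4912 0.1132 1.7514]
contact_force [0.131  2.621  5.5163]
[[-0.178  0.771  0.612]
 [ 0.977  0.21   0.02 ]
 [-0.113  0.602 -0.791]]
tilt fwd/side deg [37.39119678 -6.97802399]
tip [ 0.5134 -0.0598  0.2016]
```

Emit:
{"fn": "move_arm", "kwargs": {"targets": [[[0,-0.001,0.001],0],[[0,-0.001,0.001],0]]}}

```text
clock: 12.18
tool_pos: [0.4687, -0.0613, 0.2581]
tool_rot: [2.491, 0.113, 1.752]
contact_force: [-0.0, 3.3, 5.3]
opening: 0.0
finger_force: 2.6
```

Emit:
{"fn": "move_arm", "kwargs": {"targets": [[[0,-0.001,0.001],0],[[0,-0.001,0.001],0]]}}

```text
clock: 12.35
tool_pos: [0.4687, -0.0614, 0.2568]
tool_rot: [2.491, 0.113, 1.752]
contact_force: [1.2, 3.6, 4.7]
opening: 0.0002
finger_force: 2.7
```

Emit:
{"fn": "move_arm", "kwargs": {"targets": [[[0,-0.001,0.001],0],[[0,-0.001,0.001],0]]}}

```text
clock: 12.52
tool_pos: [0.4686, -0.0617, 0.2555]
tool_rot: [2.491, 0.113, 1.752]
contact_force: [0.9, 3.7, 5.8]
opening: -0.0001
finger_force: 2.7
```

Emit:
{"fn": "move_arm", "kwargs": {"targets": [[[0,-0.001,0.001],0],[[0,-0.001,0.001],0]]}}

```text
clock: 12.68
tool_pos: [0.4685, -0.0619, 0.2542]
tool_rot: [2.49, 0.113, 1.751]
contact_force: [0.7, 3.0, 5.8]
opening: -0.0001
finger_force: 2.8
```

```bash
python3 - <<'E'
from h import *
f=robot.grab_frame("side");cv2.imwrite("pics/side4.png",cv2.resize(f[235:310,280:380,::-1],None,fx=8,fy=8,interpolation=cv2.INTER_CUBIC))
E
```

```text
(no output)
```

View pics/side4.png

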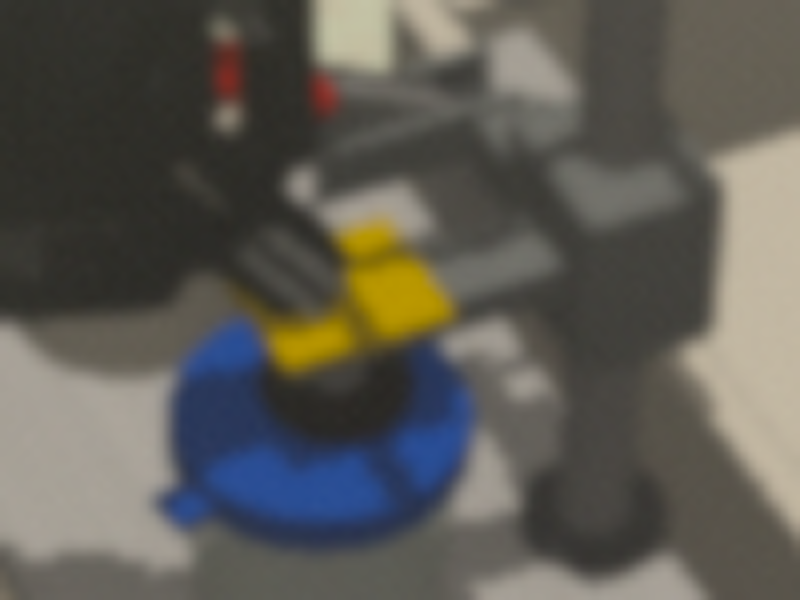

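The pad is just about at the lid, at about (335,400) in the crop. There's no force jump yet, so I'll go on in small steps.

Emit:
{"fn": "move_arm", "kwargs": {"targets": [[[0,-0.001,0.001],0],[[0,-0.001,0.001],0]]}}

```text
clock: 12.9
tool_pos: [0.4684, -0.0622, 0.2528]
tool_rot: [2.49, 0.113, 1.751]
contact_force: [1.7, 4.0, 4.2]
opening: 0.0002
finger_force: 2.8
```

Emit:
{"fn": "move_arm", "kwargs": {"targets": [[[0,-0.001,0.001],0],[[0,-0.001,0.001],0]]}}

```text
clock: 13.07
tool_pos: [0.4683, -0.0624, 0.2515]
tool_rot: [2.49, 0.113, 1.751]
contact_force: [1.9, 4.2, 5.7]
opening: -0.0003
finger_force: 2.8
```

Emit:
{"fn": "move_arm", "kwargs": {"targets": [[[0,-0.001,0.001],0],[[0,-0.001,0.001],0]]}}

```text
clock: 13.23
tool_pos: [0.4684, -0.0624, 0.2509]
tool_rot: [2.489, 0.113, 1.751]
contact_force: [-1.7, 5.2, 10.5]
opening: 0.0
finger_force: 5.4
```

Emit:
{"fn": "move_arm", "kwargs": {"targets": [[[0,-0.001,0.001],0],[[0,-0.001,0.001],0]]}}

```text
clock: 13.4
tool_pos: [0.4684, -0.0625, 0.2506]
tool_rot: [2.487, 0.114, 1.751]
contact_force: [-5.2, 6.3, 16.7]
opening: -0.0001
finger_force: 8.8
```

```bash
python3 st.py; python3 - <<'E'
from h import *
f=robot.grab_frame("side");cv2.imwrite("pics/side5.png",f[:,:,::-1])
hv=lambda g:cv2.cvtColor(g,cv2.COLOR_BGR2HSV)
for n in(0,3,4,5):
    g=cv2.imread(f"pics/side{n}.png")
    if n in(0,5):
        m=cv2.inRange(hv(g),(20,150,60),(32,255,255));m[:,:280]=0;m[:,380:]=0;m[:220]=0;m[310:]=0
        ys,xs=np.nonzero(m);print(n,"yellow bottom",ys.max(),"right",xs.max(),ys.min())
        m=cv2.inRange(hv(g),(105,150,50),(125,255,255));m[:270]=0;m[310:]=0;m[:,:290]=0;m[:,350:]=0;ys,xs=np.nonzero(m);print("blue box",xs.min(),xs.max(),ys.min(),ys.max())
        c=np.median(g[283:289,316:330].reshape(-1,3),0);print(c)
for z in(.185,.19,.195,.228):print(z,proj("side",[.516,-.056,z]))
E
```

```text
clock 13.4
joint_positions [-0.2453  0.0357  2.2338  0.6508  0.2837 -1.0387]
tool_pos [ 0.4684 -0.0625  0.2506]
tool_rot [2.4868 0.1137 1.7514]
contact_force [-5.2373  6.2855 16.6807]
[[-0.178  0.768  0.615]
 [ 0.977  0.21   0.021]
 [-0.113  0.605 -0.788]]
tilt fwd/side deg [37.64763743 -7.01450372]
tip [ 0.5134 -0.0609  0.193 ]
0 yellow bottom 268 right 336 250
blue box 302 337 275 299
[89. 56. 43.]
5 yellow bottom 282 right 336 264
blue box 302 337 276 300
[39. 42. 44.]
0.185 [321.02616461 272.2432278 ]
0.19 [321.04856193 270.57464156]
0.195 [321.0710709  268.89773764]
0.228 [321.22249127 257.61701768]
```

The force has jumped to 16.7 N and the motion has stopped, so the pad is on the lid. I'll retreat upward and move sideways to above the paddle.

Emit:
{"fn": "move_arm", "kwargs": {"targets": [[[-0.002,0.01,-0.014],0],[[-0.004,0.021,-0.028],0],[[-0.006,0.032,-0.041],0],[[-0.008,0.042,-0.055],0],[[0.014,0.046,-0.056],0],[[0.036,0.049,-0.056],0],[[0.058,0.052,-0.057],0],[[0.058,0.052,-0.057],0],[[0.058,0.052,-0.057],0]]}}

```text
clock: 14.2
tool_pos: [0.4612, 0.0048, 0.3165]
tool_rot: [2.495, 0.113, 1.756]
contact_force: [0.3, -0.2, -0.6]
opening: -0.0002
finger_force: 0.0
```

```bash
python3 st.py; python3 - <<'E'
from h import *
f=robot.grab_frame("wrist");cv2.imwrite("pics/wrist3.png",f[:,:,::-1])
f=robot.grab_frame("side");cv2.imwrite("pics/side6.png",f[:,:,::-1])
E
```

```text
clock 14.2
joint_positions [-0.0392 -0.0748  2.1372  0.1118  0.4282 -0.348 ]
tool_pos [0.4612 0.0048 0.3165]
tool_rot [2.4952 0.1127 1.7557]
contact_force [ 0.3233 -0.1822 -0.6   ]
[[-0.183  0.772  0.609]
 [ 0.977  0.213  0.023]
 [-0.112  0.598 -0.793]]
tilt fwd/side deg [37.18009531 -6.75896483]
tip [0.5056 0.0065 0.2586]
```

View pics/wrist3.png

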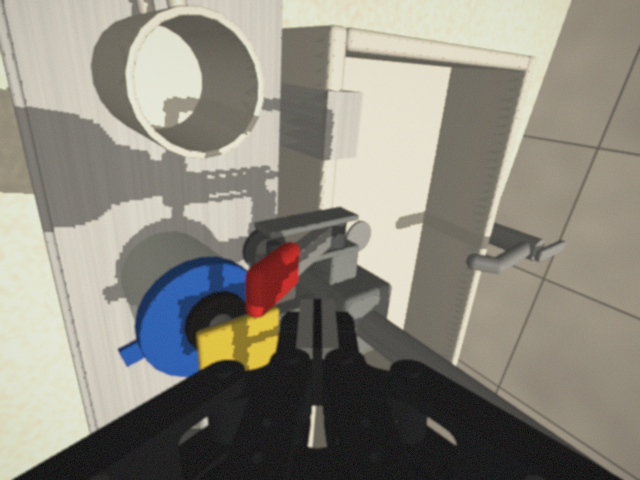

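```bash
python3 - <<'E'
from h import *
s=robot.read_state()
s1=dict(tool_pos=np.array([.3824,-.0704,.3428]),tool_rot=[2.5067,.1053,1.7584])
for z in(.21,.22):
    c,d=wray((272,280),s);print("paddle",z,c+d*(z-c[2])/d[2])
    for uv in((248,313),(296,245),(297,278),(249,270)):
        c,d=wray(uv,s);print(uv,(c+d*(z-c[2])/d[2]).round(4))
c,d=wray((240,360),s)
y=cv2.inRange(cv2.cvtColor(cv2.imread("pics/side6.png"),cv2.COLOR_BGR2HSV),(20,150,60),(32,255,255));y[:220]=0;y[310:]=0;y[:,:280]=0;y[:,380:]=0
m=cv2.moments(y,True);print(m['m10']/m['m00'],m['m01']/m['m00'])
E
```

```text
paddle 0.21 [ 0.51435159 -0.00117697  0.21      ]
(248, 313) [ 0.5035 -0.0188  0.21  ]
(296, 245) [0.5251 0.0179 0.21  ]
(297, 278) [ 0.5305 -0.0015  0.21  ]
(249, 270) [0.4997 0.0056 0.21  ]
paddle 0.22 [0.50710611 0.00419024 0.22      ]
(248, 313) [ 0.497  -0.0123  0.22  ]
(296, 245) [0.5171 0.022  0.22  ]
(297, 278) [0.5222 0.0039 0.22  ]
(249, 270) [0.4934 0.0105 0.22  ]
321.8510638297872 272.75683890577506
```

The wrist view shows the paddle centred at (272,280), which puts it at about (0.508, 0.004, 0.22). The plate is still down near 0.19. I'll nudge over the paddle and press.

Emit:
{"fn": "move_arm", "kwargs": {"targets": [[[-0.001,0.001,0.009],0],[[-0.001,-0.008,0.019],0],[[-0.001,-0.008,0.019],0]]}}

```text
clock: 14.55
tool_pos: [0.4662, 0.0006, 0.2941]
tool_rot: [2.501, 0.111, 1.752]
contact_force: [-0.6, -0.6, -1.9]
opening: -0.0003
finger_force: 0.0
```

Emit:
{"fn": "move_arm", "kwargs": {"targets": [[[0,-0.002,0.003],0],[[0.001,-0.004,0.006],0],[[0.001,-0.006,0.008],0],[[0.001,-0.008,0.01],0],[[0.002,-0.01,0.013],0],[[0.002,-0.01,0.013],0]]}}

```text
clock: 15.05
tool_pos: [0.4671, 0.0015, 0.2806]
tool_rot: [2.494, 0.113, 1.752]
contact_force: [1.4, -1.9, 2.9]
opening: 0.0002
finger_force: 1.4
```

```bash
python3 st.py
```

```text
clock 15.05
joint_positions [-0.0474 -0.0212  2.1933  0.1583  0.3184 -0.4007]
tool_pos [0.4671 0.0015 0.2806]
tool_rot [2.4936 0.1131 1.7523]
contact_force [ 1.4139 -1.9219  2.8582]
[[-0.179  0.772  0.61 ]
 [ 0.977  0.211  0.02 ]
 [-0.113  0.6   -0.792]]
tilt fwd/side deg [37.25873279 -6.92890416]
tip [0.5116 0.003  0.2228]
```

Emit:
{"fn": "move_arm", "kwargs": {"targets": [[[0,-0.002,0.003],0],[[0.001,-0.004,0.006],0],[[0.001,-0.006,0.008],0],[[0.001,-0.008,0.01],0],[[0.001,-0.008,0.01],0]]}}

```text
clock: 15.47
tool_pos: [0.4657, 0.0012, 0.2663]
tool_rot: [2.498, 0.112, 1.753]
contact_force: [0.1, 1.2, 1.3]
opening: 0.0003
finger_force: 0.6
```

Emit:
{"fn": "move_arm", "kwargs": {"targets": [[[0,-0.002,0.003],0],[[0.001,-0.004,0.005],0],[[0.001,-0.006,0.008],0],[[0.001,-0.006,0.008],0]]}}

```text
clock: 15.8
tool_pos: [0.4658, 0.001, 0.2562]
tool_rot: [2.498, 0.112, 1.753]
contact_force: [-0.1, 0.0, -0.0]
opening: 0.0002
finger_force: 0.0
```

```bash
python3 st.py; python3 - <<'E'
from h import *
f=robot.grab_frame("wrist");cv2.imwrite("pics/wrist4.png",f[:,:,::-1])
E
```

```text
clock 15.8
joint_positions [-0.0494  0.012   2.2348  0.2079  0.2497 -0.4534]
tool_pos [0.4658 0.001  0.2562]
tool_rot [2.4979 0.1117 1.7531]
contact_force [-0.0944  0.0071 -0.0121]
[[-0.18   0.775  0.606]
 [ 0.977  0.211  0.021]
 [-0.111  0.596 -0.795]]
tilt fwd/side deg [37.01164386 -6.81410625]
tip [0.5101 0.0026 0.1982]
```

View pics/wrist4.png

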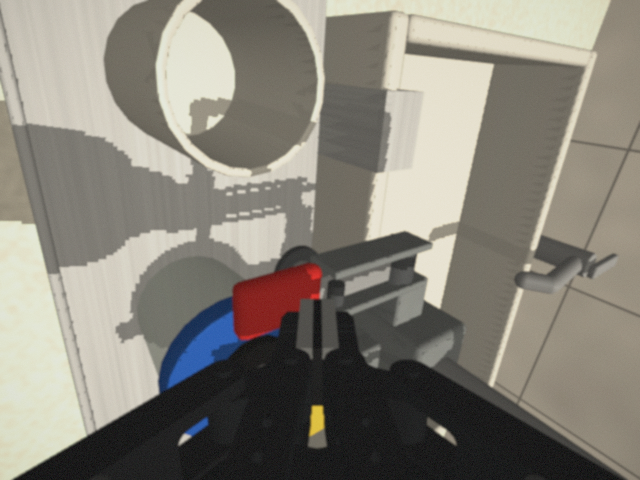

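The paddle looks level (red at (280,300)) and the contact force is zero, so the lever has snapped. I'll retreat and verify.

Emit:
{"fn": "move_arm", "kwargs": {"targets": [[[-0.002,0.012,-0.016],0],[[-0.005,0.024,-0.032],0],[[-0.005,0.006,-0.054],0],[[-0.006,-0.012,-0.076],0],[[-0.007,-0.029,-0.096],0],[[-0.007,-0.029,-0.096],0],[[-0.007,-0.029,-0.096],0]]}}

```text
clock: 16.43
tool_pos: [0.3862, -0.0142, 0.3177]
tool_rot: [2.493, 0.113, 1.751]
contact_force: [0.6, -0.1, -0.1]
opening: -0.0002
finger_force: 0.0
```

```bash
python3 st.py; python3 - <<'E'
from h import *
s=robot.read_state()
fs={n:robot.grab_frame(n)[:,:,::-1].copy() for n in("side","top","wrist")}
w=fs['wrist'].copy()
a=cv2.resize(fs['side'][200:320,240:400],(400,300),interpolation=cv2.INTER_CUBIC)
b=cv2.resize(fs['top'][180:285,250:390],(400,300),interpolation=cv2.INTER_CUBIC)
c=cv2.resize(w,(400,300));d=cv2.resize(fs['side'],(400,300))
cv2.imwrite("pics/fin.png",np.vstack([np.hstack([a,b]),np.hstack([c,d])]))
for n,win in(('side',(280,215,400,310)),):
  h=cv2.cvtColor(fs[n],cv2.COLOR_BGR2HSV)
  for k,lo,hi in(('y',(20,150,60),(32,255,255)),('r',(0,150,40),(5,255,255)),('b',(105,150,50),(125,255,255))):
    m=cv2.inRange(h,lo,hi);x0,y0,x1,y1=win;m=m[y0:y1,x0:x1];q=cv2.boundingRect(m);print(n,k,q[0]+x0,q[1]+y0,q[2:],cv2.countNonZero(m))
y=np.radians(11);R=np.array([[np.cos(y),-np.sin(y)],[np.sin(y),np.cos(y)]])
o=np.array([.516,-.056])
print("exp paddle px locked",proj("side",np.r_[o+R@[-.004,.062],.185]),"raised",proj("side",np.r_[o+R@[.0075,.062],.22]))
E
```

```text
clock 16.4333
joint_positions [-0.1294 -0.2157  2.2421  0.2176  0.4743 -0.5089]
tool_pos [ 0.3862 -0.0142  0.3177]
tool_rot [2.4931 0.1131 1.7514]
contact_force [ 0.6142 -0.1351 -0.0531]
[[-0.178  0.772  0.61 ]
 [ 0.977  0.21   0.02 ]
 [-0.113  0.6   -0.792]]
tilt fwd/side deg [37.28599796 -6.96826333]
tip [ 0.4307 -0.0128  0.2599]
side y 308 264 (29, 19) 328
side r 300 254 (18, 10) 126
side b 301 277 (37, 23) 358
exp paddle px locked [307.64290442 255.63865931] raised [312.26175674 242.47582719]
```

View pics/fin.png

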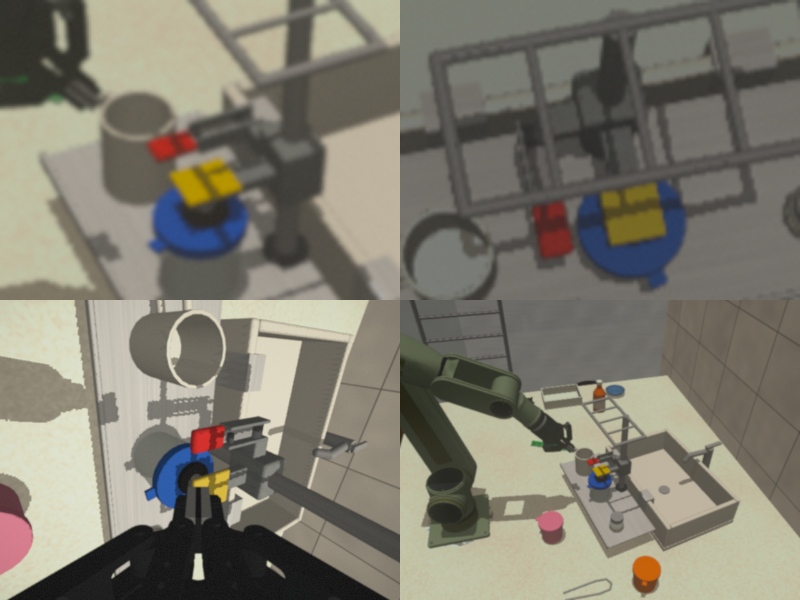

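The final pictures show the pad on the lid, the lever level and locked, and the cup, mug and jar where they were. The gripper is clear, so I'm handing in.

```bash
python3 -c "
from plant import robot
print(robot.job_done())"
```

```text
the job is handed in; nothing more can be done
None
```

I pushed the stop down until its pad rested on the cup's lid, then pressed the red lever until it snapped and stayed down. I handed the job in at about 16.5 s, with the cup still in place, the other items untouched and the gripper clear of everything.

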